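# Slide two sample discs into their recesses

### The job

Two loose metal sample discs, a wide thin one and a narrow thick one, lie on top of the dark metal sample plate. With the fingertips, push each disc across the plate until it drops into the empty round recess of its own size and lies flat on its floor. Only slide them: do not pick a disc up or push it off the plate, leave the disc that is already seated in its recess, and do not shift the vials, post holder and tweezers around the plate.

Things in the scene. Friction and masses are not known exactly. Their poses are not given: they have to be found in the camera images.
- plate: Fixed flat dark grey metal sample plate, 180 (its x) x 220 (its y) x 20 mm high, screwed down on the table. Origin: centre of its underside, at table height; z up; its flat top is at 20 mm. Three round recesses are sunk in the half at its +x side: wide at (45, 60), narrow at (45, -60), already loaded at (55, 0) mm in its x, y. It may be turned up to 0.4 rad either way.
- wide_recess (a point): Centre of the floor of the empty wide recess, 36 mm in diameter and 7 mm deep (floor 13 mm above the table), straight walls; its disc is flush with the top when seated.
- narrow_recess (a point): Centre of the floor of the empty narrow recess, 30 mm in diameter and 10 mm deep (floor 10 mm above the table), straight walls; its disc stands 2 mm proud when seated.
- loaded_recess (a point): Centre of the floor of the third recess, 34 mm in diameter and 6 mm deep; a disc lies in it already.
- disc_wide: Loose plain metal disc, 32 mm in diameter, 7 mm thick, about 30 g, lying flat on the top of the plate in its -x half, to the left or the right. Origin: centre of its underside; z up.
- disc_narrow: Loose plain metal disc, 24 mm in diameter, 12 mm thick, about 42 g, lying flat on the top of the plate in its -x half, on the other side from the wide one. Pushed over the rim it may tip in and hang leaning on the near rim until pushed a few mm further. It would also fall into the wide recess, which is wrong for it. Origin: centre of its underside; z up.
- disc_loaded: Bystander: grey disc, 30 mm in diameter, 6 mm thick, already lying flush in the third recess. Origin: centre of its underside.
- vial_white: Bystander: loose upright capped vial with a white cap, 29 mm in diameter, 64 mm high, on the table about 165 mm from the plate's centre on its +y side. Origin: centre of its underside.
- vial_blue: Bystander: loose upright capped vial with a blue cap, 29 mm in diameter, 64 mm high, on the table about 165 mm from the plate's centre on its -y side. Origin: centre of its underside.
- post: Bystander: loose black post holder with a bright post, 25 x 35 x 82 mm high, standing on the table beyond the plate's +x edge. Origin: centre of its underside.
- tweezers_1: Bystander: loose tweezers, 37 x 90 x 9 mm, lying on the table in front of the plate's -x edge. Origin: centre of its underside.
Not all that is in view belongs to the job. What is meant by the disc_narrow is not brown or purple, and is the smaller of those in its own colour.

How it is judged (in metres and radians):
At the end, for the whole second after the job is handed in: Each of the three discs lies in its own recess: its centre within 4 mm of the recess centre, its underside within 2 mm of the recess floor, tilted by less than 0.08 rad and at rest (horizontal distance between disc_wide and wide_recess below 0.004 m and z of disc_wide in the frame of wide_recess between -0.002 and 0.002 m and angle between each of disc_wide, disc_narrow, disc_loaded's own z axis and vertical below 0.08 rad and linear speed of each of disc_wide, disc_narrow, disc_loaded below 0.02 m/s and horizontal distance between disc_narrow and narrow_recess below 0.004 m and z of disc_narrow in the frame of narrow_recess between -0.002 and 0.002 m and horizontal distance between disc_loaded and loaded_recess below 0.004 m and z of disc_loaded in the frame of loaded_recess between -0.002 and 0.002 m); the robot touches nothing.
It fails at once if a disc is lifted more than 6 mm off the plate's top, or out of its recess onto the top (z of any of disc_wide, disc_narrow in the frame of plate above 0.026 m or z of disc_loaded in the frame of plate above 0.019 m).
It fails at once if a disc falls off the plate (height (world z) of any of disc_wide, disc_narrow below 0.004 m).
It fails at once if a bystander on the table is shifted more than 20 mm or a standing one is tipped more than 0.4 rad (distance of any of vial_white, vial_blue, post, tweezers_1 from where it was at the start of the episode above 0.02 m or angle between any of vial_white, vial_blue, post's own z axis and vertical above 0.4 rad).
It also fails if it takes over 72 s, if anything falls off the work surface, if the arm or the gripper's body presses on something with over 40 N, if the wrist force passes 120 N, or if a joint passes its speed limit or range.

### The arm

A 6-joint arm with a two-finger parallel gripper is mounted at the origin on a cart in front of the work surface, level with it; the furniture and walls round the work are solid. World frame = base frame: x ahead of the robot, y to its left, z up, the work surface at z = 0. Lengths are in mm, angles in rad, forces in N, time in s.
With the tool pointing down it reaches from about 325 to 850 mm from the base axis. Payload 15.5 kg.
Tool frame: the origin (TCP) lies on the front face of the gripper's body, between the roots of the fingers; the fingertips stand 78 mm ahead of it and the grasp point (between the pads) lies 60 mm ahead of it; z points along the fingers, y is the line along which they close (so a half turn about z gives the same grasp; the last joint's range is limited). The gripper opens to 91 mm and grips with 3 to 60 N. Pads are 32 mm wide; open, the fingers measure 118 mm over their backs; the gripper's body (76 mm by 178 mm) begins 60 mm behind the grasp point.
Start: joints at [1.145, 0.494, 1.345, -0, 1.302, -0.096], TCP at [202.995, 591.118, 292.215] pointing down, gripper open.
Joint ranges: [-2.91, 2.91], [-0.82, 2.16], [0.22, 2.67], [-1.22, 4.37], [0.12, 2.79], [-3.08, 3.08]. Speed limits (rad/s): [1.89, 1.89, 2.57, 3.01, 3.01, 3.01].

### API

Orientations are given as [roll, pitch, yaw] about the fixed x, y, z axes, in that order (R = Rz(yaw) Ry(pitch) Rx(roll)).
In Python, from workcell import sense, capture, close_job gives the robot as it stands.
- The arm moves only by the tool drive_tool, never from a script. Its argument "motion" is a list of rows, each a list of 2 entries, a list of its own where there are three numbers: the shift along the tool's x, y, z in m, then the turn, a rotation vector about the tool's x, y, z in units of 6 degrees (1.0 is 6 degrees). A call has exactly 5 rows; each row is the pose to reach, as a shift and turn from the pose commanded when the call began, along the tool's axes at that moment; what a row does not reach only later rows make up. A row lasts 1/10 s, in which the tool goes at most 50 mm and 8.59 degrees, less where a joint would pass 70% of its speed; a pose out of reach is approached as far as the arm can. A call with a gripper value outside its range is refused whole. "gripper" is the opening, from 0 (shut) to 1 (fully open), set as the call begins (left out, the last holds). The fingers move at their own pace and stop on an object; "newtons" is the grip in N (left out, the last holds). Time passes only in rows, so rows that repeat a pose let the fingers close, or fill a call up. It gives the time, the measured TCP pose, the force, the opening and the grip force at its end, in the units of the state.
- sense(): the state, without advancing time (a new reading comes with each control period).
- capture(name): name is "scene" or "top" or "wrist"; returns a dict with "img" (480x640x3 uint8, blue, green, red), "fx", "fy", "cx", "cy" (pixels), "cam_to_world" (4x4, takes a point from camera to world coordinates). Camera axes: x right, y down, z forward; pixel columns grow to the right and rows downward; lengths in mm; the calibration is good to about 2 mm. A picture is of the moment at which its call begins. There is no depth.
- close_job(): hands the job in; it is judged then, once.
The state is a dict: "time": time; "q": joint angles; "dq": joint speeds; "joint_torque": joint torques, N m; "tcp_pos": TCP position; "ee_rot": TCP orientation; "wrist_force": force on the tool from outside, world axes, zero at the start; "torque": the same for the moment, N m; "gripper_width": finger opening in mm; "grip_force": force on a finger pad.
Only numpy, scipy, OpenCV 4.12 (cv2) and the standard library are available. Lean on these libraries where they do the work, as an engineer would, in place of code of your own. Each camera call takes 0.05 s, during which the arm holds its last target. There are 200 camera calls.

## Working session

There is one attempt and no reset: what is moved stays moved. The work goes in short steps, Python scripts to look and compute and a tool call to move; the robot and the scene stay as the last step left them, time stands still between calls to the robot, and variables do not carry over. Pictures are saved under pics/ and viewed, at most 10 in all, crops included, and the job is handed in when it is done.

Besides the shell and the picture viewer there is one more tool, called in YAML: its name, and indented under it one key for each argument. drive_tool: Moves the arm, as the interface text tells. Its arguments: {"type":"object","properties":{"motion":{"type":"array"},"gripper":{"type":"number"},"newtons":{"type":"number"}},"required":["motion"]}

```bash
mkdir -p pics; python3 - <<'E'
from workcell import sense,capture
import cv2,numpy as np
s=sense();print({k:np.round(s[k],3) for k in("time","tcp_pos","ee_rot","q","wrist_force","gripper_width")})
for n in("scene","top","wrist"):
    c=capture(n);cv2.imwrite(f"pics/{n}0.png",c["img"]);print(n,c["fx"],c["fy"],c["cx"],c["cy"],np.round(c["cam_to_world"],4).tolist())
E
```

```text
{'time': np.float64(0.0), 'tcp_pos': array([202.87 , 590.834, 291.617]), 'ee_rot': array([-3.14 , -0.   ,  2.811]), 'q': array([ 1.144,  0.494,  1.346,  0.   ,  1.302, -0.096]), 'wrist_force': array([-0.227, -0.087,  0.013]), 'gripper_width': np.float64(90.928)}
scene 489.8661801152956 489.8661801152956 321.32475396271695 244.37258967158203 [[0.5902, -0.3863, 0.7088, -11.2204], [-0.8073, -0.2754, 0.522, -414.4874], [-0.0064, -0.8803, -0.4744, 459.104], [0.0, 0.0, 0.0, 1.0]]
top 554.5428413866671 554.5428413866671 314.2480947388582 243.06983093426985 [[-0.042, -0.9757, 0.2152, 374.1405], [-0.9991, 0.0406, -0.0112, 35.978], [0.0022, -0.2155, -0.9765, 1060.4542], [0.0, 0.0, 0.0, 1.0]]
wrist 359.5083001209 359.5083001209 320.7362428710212 239.25845714866625 [[0.3245, 0.9185, 0.226, 139.2056], [0.9459, -0.3148, -0.0789, 612.171], [-0.0013, 0.2393, -0.9709, 384.9647], [0.0, 0.0, 0.0, 1.0]]
```

View pics/top0.png

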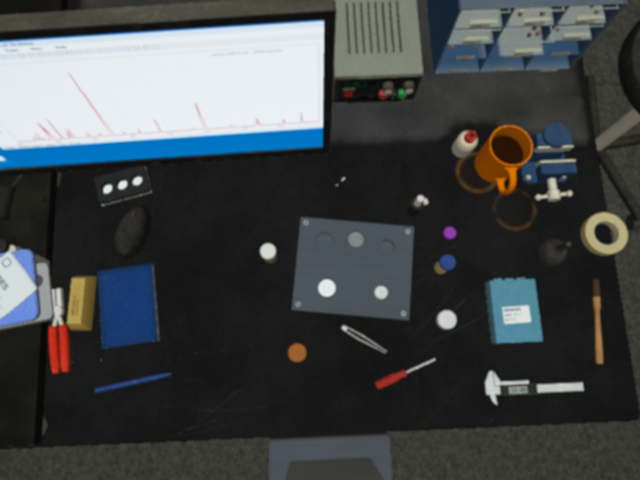

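View pics/scene0.png

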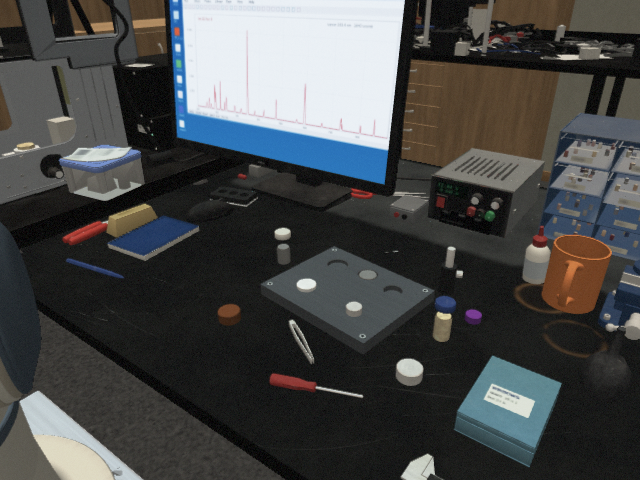

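The top view shows the plate with corners at about (302,217), (414,225), (409,320) and (291,309). The wide white disc is at (327,288) and the narrow one at (381,292). The empty recesses are at (324,240) and (388,245), with the loaded one at (356,240). The white disc on the table at (446,320) is a decoy, as the scene view confirms. Next is a coarse measurement.

```bash
cat > h.py <<'E'
import numpy as np,cv2
from workcell import sense,capture
def ray(c,p):
    T=np.array(c["cam_to_world"]);d=T[:3,:3]@[(p[0]-c["cx"])/c["fx"],(p[1]-c["cy"])/c["fy"],1];return T[:3,3],d/np.linalg.norm(d)
def on(c,p,z):
    o,d=ray(c,p);return o+d*(z-o[2])/d[2]
def tri(a,b):
    A=np.zeros((3,3));v=np.zeros(3)
    for o,d in(a,b):
        P=np.eye(3)-np.outer(d,d);A+=P;v+=P@o
    return np.linalg.solve(A,v)
def move(cmd,yaw,tgt,tyaw):
    "shift in tool axes (m) and turn about tool z in 6deg units, tool pointing down"
    d=np.array(tgt)-cmd;c,s=np.cos(yaw),np.sin(yaw)
    print("shift",np.round([(c*d[0]+s*d[1])/1e3,(s*d[0]-c*d[1])/1e3,-d[2]/1e3],4),"turn",np.round(-np.degrees(tyaw-yaw)/6,3))
def fromplate(P,yaw,xy): return P+np.array([[np.cos(yaw),-np.sin(yaw)],[np.sin(yaw),np.cos(yaw)]])@xy
E
python3 - <<'E'
from h import *
t=capture("top");s=capture("scene")
def white(c,lo=150):
    g=c["img"].min(2);n,l,st,ce=cv2.connectedComponentsWithStats((g>lo).astype(np.uint8));return [(np.round(ce[i],1),st[i,4],st[i,2:4]) for i in range(1,n) if 40<st[i,4]<900]
for w in white(t): print("T",w,np.round(on(t,w[0],30)))
for w in white(s): print("S",w,np.round(on(s,w[0],30)))
cor=np.array([on(t,p,20)[:2] for p in((302,217),(414,225),(409,320),(291,309))]);print(cor,cor.mean(0))
for p in((324,240),(356,240),(388,245)):print(on(t,p,20))
# aim view: TCP such that camera over plate
move([202.995,591.118,292.215],2.8118,[480,-30,290],np.pi/2)
E
```

```text
T (array([137. , 180.5]), np.int32(58), array([9, 8], dtype=int32)) [740. 364.  30.]
T (array([554.4, 189.4]), np.int32(131), array([16, 19], dtype=int32)) [ 689. -447.   30.]
T (array([122.1, 184.5]), np.int32(57), array([9, 8], dtype=int32)) [733. 393.  30.]
T (array([107.2, 188.5]), np.int32(57), array([9, 8], dtype=int32)) [727. 422.  30.]
T (array([421.6, 199. ]), np.int32(46), array([10,  8], dtype=int32)) [ 680. -187.   30.]
T (array([267.5, 250.7]), np.int32(175), array([16, 15], dtype=int32)) [590. 113.  30.]
T (array([ 44.4, 292.6]), np.int32(390), array([13, 54], dtype=int32)) [528. 531.  30.]
T (array([326.4, 287.6]), np.int32(252), array([18, 18], dtype=int32)) [515.   5.  30.]
T (array([380.8, 291.8]), np.int32(129), array([13, 13], dtype=int32)) [503. -96.  30.]
T (array([ 56.8, 305.8]), np.int32(242), array([10, 37], dtype=int32)) [502. 506.  30.]
T (array([516.1, 314.2]), np.int32(479), array([29, 19], dtype=int32)) [ 451. -344.   30.]
T (array([446.7, 319. ]), np.int32(255), array([18, 18], dtype=int32)) [ 448. -214.   30.]
T (array([497. , 385.1]), np.int32(388), a
[... 1106 characters left out ...]
. -441.   30.]
S (array([409.5, 367.5]), np.int32(369), array([26, 18], dtype=int32)) [ 431. -225.   30.]
S (array([509.6, 400.6]), np.int32(841), array([51, 34], dtype=int32)) [ 449. -344.   30.]
S (array([339. , 391.4]), np.int32(82), array([47, 10], dtype=int32)) [ 345. -176.   30.]
S (array([419.3, 468.6]), np.int32(553), array([34, 26], dtype=int32)) [ 306. -300.   30.]
[[ 656.24513072   45.65759336]
 [ 631.24091944 -170.39027466]
 [ 449.33066509 -146.30626426]
 [ 478.99416993   72.87593062]] [553.95272129 -49.54075373]
[608.73464778   5.0788107   20.        ]
[606.17666115 -56.44066045  20.        ]
[ 593.79292185 -117.27999935   20.        ]
shift [-0.4632 -0.4979  0.0022] turn 11.851
```

drive_tool:
  motion:
    - [[-0.23, -0.25, 0], [0, 0, 6]]
    - [[-0.23, -0.25, 0], [0, 0, 6]]
    - [[-0.23, -0.25, 0], [0, 0, 6]]
    - [[-0.23, -0.25, 0], [0, 0, 6]]
    - [[-0.23, -0.25, 0], [0, 0, 6]]
  gripper: 0.42

```text
time: 0.75
tcp_pos: [303.6, 360.4, 292.3]
ee_rot: [3.141, 0.0, 2.177]
wrist_force: [0.8, -0.1, 1.3]
gripper_width: 53.9
grip_force: 0.0
```

drive_tool:
  motion:
    - [[0, 0, 0], [0, 0, 0]]
    - [[0, 0, 0], [0, 0, 0]]
    - [[0, 0, 0], [0, 0, 0]]
    - [[0, 0, 0], [0, 0, 0]]
    - [[0, 0, 0], [0, 0, 0]]

```text
time: 1.25
tcp_pos: [302.9, 362.9, 292.1]
ee_rot: [-3.141, -0.0, 2.184]
wrist_force: [0.7, -0.2, 1.0]
gripper_width: 38.4
grip_force: 0.0
```

```bash
python3 -c "
from h import *
move([302.9,362.9,292.1],2.1835,[510,-80,290],1.456)"
```

```text
shift [-0.4814 -0.0853  0.0021] turn 6.947
```

drive_tool:
  motion:
    - [[-0.48, -0.085, 0], [0, 0, 7]]
    - [[-0.48, -0.085, 0], [0, 0, 7]]
    - [[-0.48, -0.085, 0], [0, 0, 7]]
    - [[-0.48, -0.085, 0], [0, 0, 7]]
    - [[-0.48, -0.085, 0], [0, 0, 7]]

```text
time: 1.75
tcp_pos: [409.5, 134.3, 292.3]
ee_rot: [3.141, -0.0, 1.445]
wrist_force: [1.8, 1.1, -0.4]
gripper_width: 38.4
grip_force: 0.0
```

```bash
python3 -c "
from h import *
s=sense();print(s['tcp_pos'],s['ee_rot'],s['wrist_force'])
move(s['tcp_pos'],s['ee_rot'][2],[510,-80,290],1.456)"
```

```text
[409.520911   134.31982919 292.3239135 ] [ 3.14118122e+00 -2.09921578e-04  1.44479042e+00] [ 1.76315085  1.07078147 -0.42847623]
shift [-0.2     0.1266  0.0023] turn -0.107
```

drive_tool:
  motion:
    - [[-0.05, 0.03, 0], [0, 0, 0]]
    - [[-0.09, 0.055, 0], [0, 0, 0]]
    - [[-0.13, 0.08, 0], [0, 0, 0]]
    - [[-0.17, 0.105, 0], [0, 0, 0]]
    - [[-0.2, 0.125, 0], [0, 0, 0]]

```text
time: 2.25
tcp_pos: [510.1, -80.4, 292.1]
ee_rot: [3.141, 0.0, 1.449]
wrist_force: [1.4, 1.1, -0.4]
gripper_width: 38.2
grip_force: 0.0
```

drive_tool:
  motion:
    - [[0, 0, 0], [0, 0, 0]]
    - [[0, 0, 0], [0, 0, 0]]
    - [[0, 0, 0], [0, 0, 0]]
    - [[0, 0, 0], [0, 0, 0]]
    - [[0, 0, 0], [0, 0, 0]]

```text
time: 2.75
tcp_pos: [508.7, -77.2, 292.4]
ee_rot: [3.141, -0.0, 1.451]
wrist_force: [0.1, 0.2, -0.4]
gripper_width: 38.7
grip_force: 0.0
```

```bash
python3 - <<'E'
from h import *
s=sense();print(s['tcp_pos'],s['ee_rot'])
c=capture("wrist");cv2.imwrite("pics/w1.png",c["img"]);np.save("w1.npy",c,allow_pickle=True)
E
```

```text
[508.66769877 -77.15948226 292.35883931] [ 3.14149603e+00 -4.32138684e-05  1.45082126e+00]
```

View pics/w1.png

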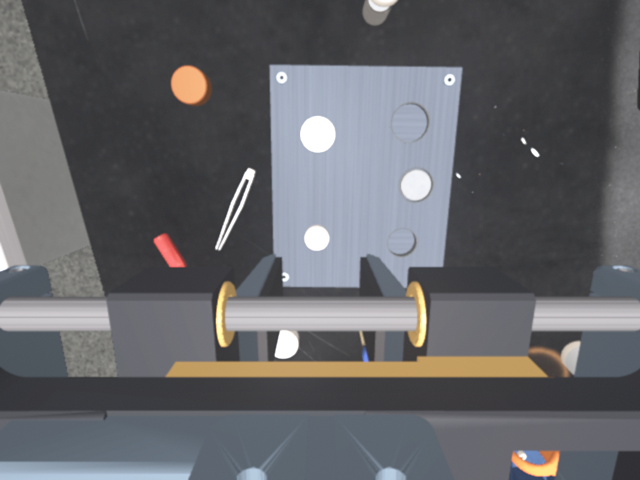

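The wrist view shows the wide disc at (318,134) and the narrow one at (316,238). The recesses are wide (410,122), loaded (416,185) and narrow (401,241). I'll shift for a second view to get heights.

drive_tool:
  motion:
    - [[-0.03, 0, 0], [0, 0, 0]]
    - [[-0.06, 0, 0], [0, 0, 0]]
    - [[-0.08, 0, 0], [0, 0, 0]]
    - [[-0.08, 0, 0], [0, 0, 0]]
    - [[-0.08, 0, 0], [0, 0, 0]]

```text
time: 3.3
tcp_pos: [499.1, -157.2, 292.2]
ee_rot: [-3.142, -0.0, 1.449]
wrist_force: [0.7, -0.3, -0.3]
gripper_width: 37.9
grip_force: 0.0
```

```bash
cat > meas.py <<'E'
from h import *
def ell(c,m,roi):
    x0,y0,x1,y1=roi;k=np.zeros(m.shape,np.uint8);k[y0:y1,x0:x1]=m[y0:y1,x0:x1]
    cs,_=cv2.findContours(k,cv2.RETR_EXTERNAL,cv2.CHAIN_APPROX_NONE);q=max(cs,key=cv2.contourArea);return cv2.fitEllipse(cv2.convexHull(q))
def blobs(c,lo=190):
    g=c["img"].min(2);cs,_=cv2.findContours((g>lo).astype(np.uint8),cv2.RETR_EXTERNAL,cv2.CHAIN_APPROX_NONE)
    return [cv2.fitEllipse(cv2.convexHull(q)) for q in cs if 200<cv2.contourArea(q)<2500 and len(cv2.convexHull(q))>4]
E
python3 - <<'E'
from meas import *
a=np.load("w1.npy",allow_pickle=True).item();b=capture("wrist");np.save("w2.npy",b,allow_pickle=True);cv2.imwrite("pics/w2.png",b["img"])
s=sense();print(s['tcp_pos'],s['ee_rot'])
for c in(a,b):
    for e in blobs(c): print(np.round(e[0],1),np.round(e[1],1),np.round(on(c,e[0],28),1))
    # screws
    print()
E
```

```text
[ 499.14280372 -156.82545477  292.23519679] [-3.14149124e+00 -2.73405951e-04  1.44961063e+00]
[285.7 344.3] [23.1 30.2] [ 453.2 -212.6   28. ]
[584.9 320.9] [  6.9 133.2] [ 779.8 -223.7   28. ]
[319.4 321.6] [ 13.9 214.8] [ 493.5 -189.9   28. ]
[ 53.8 321. ] [ 33.1 108.9] [ 207.7 -154.7   28. ]
[584.3 313.9] [  4.2 124.9] [ 778.7 -215.2   28. ]
[316.4 314. ] [  8.7 211.4] [ 491.4 -180.6   28. ]
[ 53.1 313. ] [  7.2 124.8] [ 209.7 -145.5   28. ]
[316.4 237.8] [25.3 26.1] [501.7 -96.6  28. ]
[415.4 184.6] [28.7 31.1] [605.4 -54.7  28. ]
[235.6 205.7] [11.8 97.4] [425.4 -54.2  28. ]
[317.3 133.7] [36.  37.2] [515.1   4.7  28. ]

[135.5 477.9] [  9.3 110.2] [ 235.  -449.4   28. ]
[317.1 358.3] [20.  95.7] [ 475.7 -313.9   28. ]
[586.2 323.2] [ 54.  107.1] [ 771.4 -307.1   28. ]
[587.2 313. ] [ 33.6 106. ] [ 771.7 -295.    28. ]
[ 53.9 318.8] [ 66.7 111.5] [ 199.  -231.6   28. ]
[583.9 287. ] [15.5 22.2] [ 766.7 -264.3   28. ]
[285.5 275.7] [22.4 32. ] [ 454.8 -213.3   28. ]
[ 18.4 258.9] [10.7 18.5] [ 182.5 -161.4   28. ]
[504.6 225.9] [27.6 35.7] [ 683.2 -187.5   28. ]
[316.  156.4] [27.5 28. ] [501.8 -96.1  28. ]
[230.8 126.5] [ 13.2 104.5] [424.8 -58.8  28. ]
[420.4  99.4] [31.5 34.3] [605.1 -56.4  28. ]
[316.8  41.2] [38.1 42.3] [515.1   4.3  28. ]
```

View pics/w2.png

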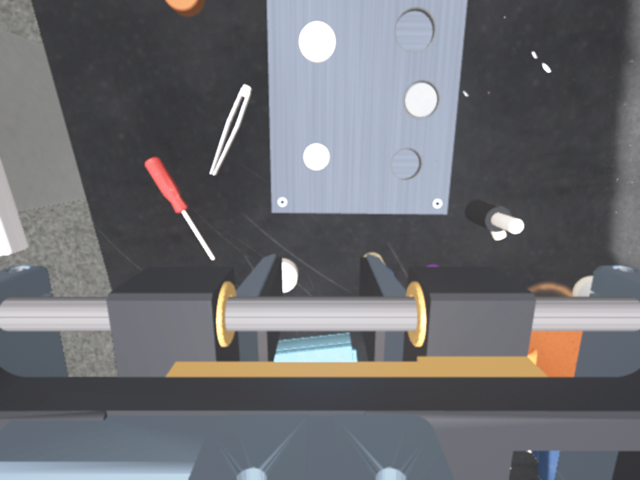

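The second view gives the remaining corners at (272,213) and (448,214), with the post at (500,220). Next come the plate pose and heights.

```bash
python3 - <<'E'
from meas import *
a,b=[np.load(f"w{i}.npy",allow_pickle=True).item() for i in(1,2)]
P={"wide":((317.3,133.7),(316.8,41.2)),"narrow":((316.4,237.8),(316,156.4)),"loaded":((415.4,184.6),(420.4,99.4)),"rimw":((410,122),(414.5,30)),"rimn":((401.5,241),(405.5,163.5))}
for k,(p,q) in P.items(): print(k,np.round(tri(ray(a,p),ray(b,q)),1))
# plate mask, refine edges by line fits
def mask(c):
    m=((c["img"].max(2)>70)).astype(np.uint8);m=cv2.morphologyEx(m,cv2.MORPH_OPEN,np.ones((7,7),np.uint8));m=cv2.morphologyEx(m,cv2.MORPH_CLOSE,np.ones((9,9),np.uint8));return m
def line(pts): return cv2.fitLine(np.array(pts,np.float32),cv2.DIST_HUBER,0,.01,.01).ravel()
def rows(c,rs,x0,x1): # left and right edges as x per row
    m=mask(c);L=[];R=[]
    for r in rs:
        i=np.flatnonzero(m[r,x0:x1]);L.append((x0+i[0]-.5,r));R.append((x0+i[-1]+.5,r))
    return L,R
def w(c,pts): return np.array([on(c,p,20)[:2] for p in pts])
L1,R1=rows(a,range(72,220,4),256,480);L2,R2=rows(b,range(4,205,4),256,480)
ma,mb=mask(a),mask(b)
T=[(x,np.flatnonzero(ma[40:200,x])[0]+39.5) for x in range(280,450,5)]
B=[(x,np.flatnonzero(mb[100:235,x])[-1]+100.5) for x in range(280,440,5)]
lines={}
for n,pts in {"L":np.r_[w(a,L1),w(b,L2)],"R":np.r_[w(a,R1),w(b,R2)],"T":w(a,T),"B":w(b,B)}.items():
    v=line(pts);d=v[:2];n_=np.array([-d[1],d[0]]);print(n,"dir",np.round(np.degrees(np.arctan2(d[1],d[0])),2),"resid",np.round(np.abs((pts-v[2:])@n_).mean(),2));lines[n]=(v[2:],d)
def X(p,q):
    (a0,d0),(b0,d1)=lines[p],lines[q];t=np.linalg.solve(np.c_[d0,-d1],b0-a0);return a0+t[0]*d0
c=np.array([X("L","B"),X("R","B"),X("R","T"),X("L","T")]);print(c.round(1),[np.linalg.norm(c[i]-c[i-1]).round(1) for i in range(4)])
C=c.mean(0);e=(c[2]+c[3]-c[0]-c[1]);yaw=np.arctan2(e[1],e[0])-np.pi/2;print(C,yaw)
for xy in((45,60),(45,-60),(55,0)): print(xy,fromplate(C,yaw,np.array(xy)).round(1))
E
```

```text
wide [515.1   4.9  25.9]
narrow [501.8 -96.1  30.6]
loaded [607.3 -55.7  20.3]
rimw [605.9   5.3  18.2]
rimn [ 590.6 -114.2   14.6]
L dir 82.32 resid 0.4
R dir -86.93 resid 5.25
T dir -3.22 resid 1.95
B dir -6.98 resid 0.0
[[ 444.2 -169.2]
 [ 664.8 -196.2]
 [ 651.    61. ]
 [ 476.6   70.8]] [np.float32(242.2), np.float32(222.3), np.float32(257.5), np.float32(174.7)]
[559.178    -58.394447] -0.037378788
(45, 60) [ 6.064e+02 -1.000e-01]
(45, -60) [ 601.9 -120. ]
(55, 0) [614.1 -60.4]
```

```bash
python3 - <<'E'
from meas import *
a,b=[np.load(f"w{i}.npy",allow_pickle=True).item() for i in(1,2)]
c=np.array([on(a,(270,66),20),on(a,(461,68),20),on(b,(448,214),20),on(b,(272,213),20)])[:,:2]
print(c.round(1),[np.linalg.norm(c[i]-c[i-1]).round(1) for i in range(4)]);C=c.mean(0)
e=c[0]+c[1]-c[2]-c[3];yaw=np.arctan2(e[1],e[0])-np.pi/2;print(C,yaw)
for xy in((45,60),(45,-60),(55,0)): print(xy,fromplate(C,yaw,np.array(xy)).round(1))
print("rims z20",[on(c_,p,20).round(1) for c_,p in((a,(410,122)),(b,(414.5,30)),(a,(401.5,241)),(b,(405.5,163.5)))])
for n,z in(("wide",27),("narrow",32)):
    p={"wide":((317.3,133.7),(316.8,41.2)),"narrow":((316.4,237.8),(316,156.4))}[n];print(n,on(a,p[0],z).round(1),on(b,p[1],z).round(1))
E
```

```text
[[ 478.5   70.8]
 [ 656.    47.8]
 [ 629.4 -170. ]
 [ 449.7 -147. ]] [np.float64(219.7), np.float64(179.0), np.float64(219.4), np.float64(181.1)]
[553.38711497 -49.59787915] -0.12665724749393004
(45, 60) [605.6   4.2]
(45, -60) [ 590.4 -114.8]
(55, 0) [607.9 -56.5]
rims z20 [array([605.6,   5.2,  20. ]), array([605.3,   4.8,  20. ]), array([ 589.6, -112.7,   20. ]), array([ 589.2, -113.8,   20. ])]
wide [515.1   4.8  27. ] [515.1   4.6  27. ]
narrow [501.9 -95.7  32. ] [501.8 -96.   32. ]
```

```bash
python3 -c "
from h import *
s=sense();print(s['tcp_pos'])
move(s['tcp_pos'],s['ee_rot'][2],[515,4.7,150],np.pi/2)"
```

```text
[ 499.14280372 -156.82545477  292.23519679]
shift [ 0.1623 -0.0038  0.1422] turn -1.157
```

drive_tool:
  motion:
    - [[0.035, -0.001, 0], [0, 0, -0.3]]
    - [[0.075, -0.002, 0.03], [0, 0, -0.7]]
    - [[0.11, -0.003, 0.07], [0, 0, -1.157]]
    - [[0.145, -0.004, 0.11], [0, 0, -1.157]]
    - [[0.162, -0.004, 0.142], [0, 0, -1.157]]
  gripper: 0.47

```text
time: 3.85
tcp_pos: [514.5, 6.9, 149.2]
ee_rot: [3.141, -0.0, 1.573]
wrist_force: [0.6, 0.6, -1.1]
gripper_width: 43.0
grip_force: 0.0
```

drive_tool:
  motion:
    - [[0, 0, 0], [0, 0, 0]]
    - [[0, 0, 0], [0, 0, 0]]
    - [[0, 0, 0], [0, 0, 0]]
    - [[0, 0, 0], [0, 0, 0]]
    - [[0, 0, 0], [0, 0, 0]]

```text
time: 4.35
tcp_pos: [515.3, 3.2, 151.3]
ee_rot: [3.14, 0.0, 1.57]
wrist_force: [-0.4, -0.5, 0.1]
gripper_width: 43.3
grip_force: 0.0
```

```bash
python3 - <<'E'
from meas import *
s=sense();print(s['tcp_pos'],s['ee_rot'],s['gripper_width'])
move(s['tcp_pos'],s['ee_rot'][2],[515,4.7,101],np.pi/2)
c=capture("wrist")
for e in blobs(c): 
    p=on(c,e[0],27)
    if abs(p[0]-515)<25 and abs(p[1]-5)<25:print(np.round(e[0],1),np.round(e[1],1),p)
E
```

```text
[515.29143109   3.15776023 151.27452145] [3.13966102e+00 2.26209370e-04 1.56971372e+00] 43.294213868536
shift [ 0.0015 -0.0003  0.0503] turn -0.01
[320.4 255.7] [52.4 53.2] [514.98241016   5.21227512  27.        ]
```

drive_tool:
  motion:
    - [[0.001, 0, 0.015], [0, 0, 0]]
    - [[0.001, 0, 0.03], [0, 0, 0]]
    - [[0.001, 0, 0.04], [0, 0, 0]]
    - [[0.001, 0, 0.047], [0, 0, 0]]
    - [[0.001, 0, 0.049], [0, 0, 0]]

```text
time: 4.9
tcp_pos: [514.7, 4.7, 100.8]
ee_rot: [-3.141, -0.0, 1.57]
wrist_force: [0.6, 0.2, 0.6]
gripper_width: 43.0
grip_force: 0.0
```

drive_tool:
  motion:
    - [[0, 0.002, 0], [0, 0, 0]]
    - [[0, 0.006, 0], [0, 0, 0]]
    - [[0, 0.01, 0], [0, 0, 0]]
    - [[0, 0.015, 0], [0, 0, 0]]
    - [[0, 0.02, 0], [0, 0, 0]]

```text
time: 5.4
tcp_pos: [535.4, 4.8, 101.4]
ee_rot: [3.141, 0.0, 1.571]
wrist_force: [-0.7, -1.1, 0.5]
gripper_width: 42.9
grip_force: 0.2
```

```bash
python3 - <<'E'
from meas import *
s=sense();print(s['tcp_pos'],s['ee_rot'],s['gripper_width'],s['wrist_force'])
c=capture("wrist");cv2.imwrite("pics/w3.png",c["img"])
E
```

```text
[535.42064023   4.79227042 101.43055016] [3.14119570e+00 6.17471371e-05 1.57068741e+00] 42.89407123486648 [-0.7301221  -1.14006414  0.54380928]
```

View pics/w3.png

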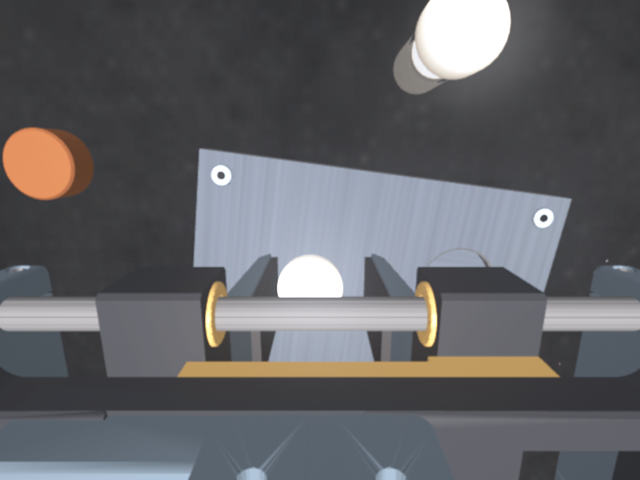

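The disc at about (310,283) sits between the fingers against the trailing one, centred across the pads. I'll keep pushing.

drive_tool:
  motion:
    - [[0, 0.006, 0], [0, 0, 0]]
    - [[0, 0.014, 0], [0, 0, 0]]
    - [[0, 0.022, 0], [0, 0, 0]]
    - [[0, 0.03, 0], [0, 0, 0]]
    - [[0, 0.036, 0], [0, 0, 0]]

```text
time: 5.95
tcp_pos: [571.8, 4.8, 101.2]
ee_rot: [3.141, 0.0, 1.571]
wrist_force: [-0.2, 0.4, 0.1]
gripper_width: 42.8
grip_force: 0.2
```

drive_tool:
  motion:
    - [[0, 0.005, 0], [0, 0, 0]]
    - [[0, 0.01, 0], [0, 0, 0]]
    - [[0, 0.015, 0], [0, 0, 0]]
    - [[0, 0.018, 0], [0, 0, 0]]
    - [[0, 0.02, 0], [0, 0, 0]]

```text
time: 6.45
tcp_pos: [591.1, 4.8, 101.2]
ee_rot: [3.142, -0.0, 1.571]
wrist_force: [-0.3, 0.2, 0.4]
gripper_width: 43.3
grip_force: 0.1
```

```bash
python3 - <<'E'
from meas import *
s=sense();print(s['tcp_pos'],s['gripper_width'],s['wrist_force'])
for n in("top","scene"):
    c=capture(n)
    for e in blobs(c,150):
        p=on(c,e[0],25)
        if 470<p[0]<640 and -150<p[1]<40:print(n,np.round(e[0],1),np.round(e[1],1),p.round(1))
c=capture("wrist")
for e in blobs(c,200):
    if abs(e[0][0]-315)<30 and 230<e[0][1]<310: print(np.round(e[0],1),np.round(e[1],1),on(c,e[0],27))
E
```

```text
[591.08368353   4.75352981 101.19631249] 43.32810214133799 [-0.32460431  0.20063209  0.43176477]
[310.3 286.8] [64.8 65.7] [585.41161877   5.53338888  27.        ]
```

drive_tool:
  motion:
    - [[0, 0.003, 0], [0, 0, 0]]
    - [[0, 0.006, 0], [0, 0, 0]]
    - [[0, 0.009, 0], [0, 0, 0]]
    - [[0, 0.012, 0], [0, 0, 0]]
    - [[0, 0.015, 0], [0, 0, 0]]

```text
time: 7.1
tcp_pos: [606.1, 4.7, 101.2]
ee_rot: [-3.142, 0.0, 1.571]
wrist_force: [-0.4, -0.7, 1.1]
gripper_width: 42.6
grip_force: 0.1
```

drive_tool:
  motion:
    - [[0, 0.001, 0], [0, 0, 0]]
    - [[0, 0.002, 0], [0, 0, 0]]
    - [[0, 0.003, 0], [0, 0, 0]]
    - [[0, 0.004, 0], [0, 0, 0]]
    - [[0, 0.005, 0], [0, 0, 0]]

```text
time: 7.6
tcp_pos: [610.9, 4.8, 101.2]
ee_rot: [3.142, -0.0, 1.571]
wrist_force: [-0.3, -0.4, 0.4]
gripper_width: 42.8
grip_force: 0.0
```

```bash
python3 - <<'E'
from meas import *
s=sense();print(s['tcp_pos'],s['gripper_width'],s['wrist_force'])
c=capture("wrist")
for e in blobs(c,200):
    if abs(e[0][0]-315)<30 and 230<e[0][1]<310: print(np.round(e[0],1),np.round(e[1],1),on(c,e[0],20))
E
```

```text
[610.88691158   4.7767143  101.23792533] 42.76885598209676 [-0.34493807 -0.38423643  0.35226583]
[307.8 280.8] [61.5 63.2] [603.80729064   6.09009145  20.        ]
```

drive_tool:
  motion:
    - [[0, 0, -0.01], [0, 0, 0]]
    - [[0, 0, -0.03], [0, 0, 0]]
    - [[0, 0, -0.06], [0, 0, 0]]
    - [[0, 0, -0.09], [0, 0, 0]]
    - [[0, 0, -0.1], [0, 0, 0]]
  gripper: 0.4

```text
time: 8.15
tcp_pos: [611.9, 4.7, 204.9]
ee_rot: [3.137, 0.0, 1.571]
wrist_force: [1.0, -0.0, -0.3]
gripper_width: 36.3
grip_force: 0.0
```

```bash
python3 - <<'E'
from meas import *
s=sense();print(s['tcp_pos'],s['ee_rot'])
move(s['tcp_pos'],s['ee_rot'][2],[501.9,-95.9,151],1.365)
c=capture("wrist");cv2.imwrite("pics/w4.png",c["img"][100:360])
for e in blobs(c,180):
    p=on(c,e[0],20)
    if abs(p[0]-570)<90 and -120<p[1]<30:print(np.round(e[0],1),np.round(e[1],1),p)
E
```

```text
[611.86631542   4.68766687 204.90657089] [3.13716826e+00 4.19192847e-04 1.57062233e+00]
shift [-0.1006 -0.1099  0.0539] turn 1.964
[310.4 235.5] [42.1 44.3] [604.12063649   5.55646433  20.        ]
```

View pics/w4.png

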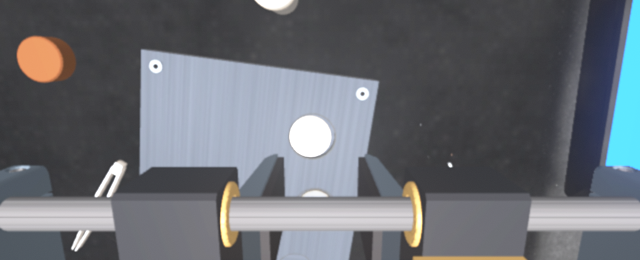

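The wide disc, at (311,136) in the crop, lies in its recess. On to the narrow one.

drive_tool:
  motion:
    - [[-0.02, -0.02, 0], [0, 0, 0.5]]
    - [[-0.045, -0.05, 0], [0, 0, 1]]
    - [[-0.07, -0.08, 0.02], [0, 0, 1.5]]
    - [[-0.09, -0.1, 0.04], [0, 0, 1.964]]
    - [[-0.1, -0.11, 0.05], [0, 0, 1.964]]

```text
time: 8.7
tcp_pos: [498.1, -96.1, 149.6]
ee_rot: [-3.138, -0.0, 1.362]
wrist_force: [0.6, -0.5, 0.1]
gripper_width: 36.4
grip_force: 0.0
```

drive_tool:
  motion:
    - [[0, 0, 0], [0, 0, 0]]
    - [[0, 0, 0], [0, 0, 0]]
    - [[0, 0, 0], [0, 0, 0]]
    - [[0, 0, 0], [0, 0, 0]]
    - [[0, 0, 0], [0, 0, 0]]

```text
time: 9.2
tcp_pos: [501.3, -94.8, 151.5]
ee_rot: [3.141, 0.0, 1.366]
wrist_force: [-0.4, 0.2, 0.1]
gripper_width: 36.6
grip_force: 0.0
```

```bash
python3 - <<'E'
from meas import *
s=sense();print(s['tcp_pos'],s['ee_rot'],s['gripper_width'])
move(s['tcp_pos'],s['ee_rot'][2],[501.9,-95.9,101],1.365)
c=capture("wrist")
for e in blobs(c): 
    p=on(c,e[0],32)
    if abs(p[0]-502)<25 and abs(p[1]+96)<25:print(np.round(e[0],1),np.round(e[1],1),p)
E
```

```text
[501.29439353 -94.83475005 151.50779561] [3.14084856e+00 6.28044076e-05 1.36579177e+00] 36.5965738447571
shift [-0.0009  0.0008  0.0505] turn 0.008
[321.8 262.3] [38.8 40. ] [501.6408696  -95.75053347  32.        ]
```

drive_tool:
  motion:
    - [[-0.001, 0.0, 0.015], [0, 0, 0]]
    - [[-0.001, 0.0, 0.03], [0, 0, 0]]
    - [[-0.001, 0.0, 0.04], [0, 0, 0]]
    - [[-0.001, 0.0, 0.047], [0, 0, 0]]
    - [[-0.001, 0.0, 0.049], [0, 0, 0]]

```text
time: 9.75
tcp_pos: [500.5, -96.1, 101.7]
ee_rot: [-3.141, -0.0, 1.365]
wrist_force: [-0.4, 0.0, 0.2]
gripper_width: 36.4
grip_force: 0.0
```

drive_tool:
  motion:
    - [[0, 0.003, 0], [0, 0, 0]]
    - [[0, 0.008, 0], [0, 0, 0]]
    - [[0, 0.014, 0], [0, 0, 0]]
    - [[0, 0.021, 0], [0, 0, 0]]
    - [[0, 0.028, 0], [0, 0, 0]]

```text
time: 10.25
tcp_pos: [528.8, -102.1, 102.4]
ee_rot: [3.141, 0.0, 1.365]
wrist_force: [0.1, 0.4, 0.2]
gripper_width: 36.8
grip_force: 0.2
```

drive_tool:
  motion:
    - [[0, 0.007, 0], [0, 0, 0]]
    - [[0, 0.014, 0], [0, 0, 0]]
    - [[0, 0.021, 0], [0, 0, 0]]
    - [[0, 0.028, 0], [0, 0, 0]]
    - [[0, 0.035, 0], [0, 0, 0]]

```text
time: 10.75
tcp_pos: [562.8, -109.2, 102.2]
ee_rot: [-3.142, 0.0, 1.365]
wrist_force: [-0.3, 1.3, 0.6]
gripper_width: 36.5
grip_force: 0.2
```

```bash
python3 - <<'E'
from meas import *
s=sense();print(s['tcp_pos'],s['gripper_width'],s['wrist_force'])
c=capture("wrist")
for e in blobs(c,200):
    if abs(e[0][0]-315)<30 and 230<e[0][1]<310: 
        p=on(c,e[0],32);print(np.round(e[0],1),np.round(e[1],1),p);move([*p[:2],0],s['ee_rot'][2],[590,-114.3,0],s['ee_rot'][2])
E
```

```text
[ 562.82548288 -109.19404787  102.18821343] 36.505181380436674 [-0.28043161  1.27979978  0.58722306]
[307.7 288.6] [43.9 48.8] [ 556.62072446 -106.49504288   32.        ]
shift [-0.0008  0.0343 -0.    ] turn -0.0
```

drive_tool:
  motion:
    - [[0, 0.004, 0.0005], [0, 0, 0]]
    - [[0, 0.008, 0.001], [0, 0, 0]]
    - [[0, 0.012, 0.001], [0, 0, 0]]
    - [[0, 0.016, 0.001], [0, 0, 0]]
    - [[0, 0.02, 0.001], [0, 0, 0]]

```text
time: 11.3
tcp_pos: [582.2, -113.2, 101.3]
ee_rot: [3.142, 0.0, 1.365]
wrist_force: [0.4, 0.9, -0.1]
gripper_width: 36.4
grip_force: 0.1
```

drive_tool:
  motion:
    - [[0, 0.003, 0], [0, 0, 0]]
    - [[0, 0.006, 0], [0, 0, 0]]
    - [[0, 0.009, 0], [0, 0, 0]]
    - [[0, 0.012, 0], [0, 0, 0]]
    - [[0, 0.014, 0], [0, 0, 0]]

```text
time: 11.8
tcp_pos: [595.8, -116.1, 101.2]
ee_rot: [3.142, 0.0, 1.365]
wrist_force: [-0.8, 0.2, -0.2]
gripper_width: 36.6
grip_force: 0.2
```

```bash
python3 - <<'E'
from meas import *
s=sense();print(s['tcp_pos'],s['gripper_width'],s['wrist_force'],s['grip_force'])
c=capture("wrist");cv2.imwrite("pics/w5.png",c["img"][100:360])
E
```

```text
[ 595.81503163 -116.08792255  101.21903556] 36.56691352810997 [-0.78974681  0.21724966 -0.22687365] 0.16187061555683613
```

View pics/w5.png

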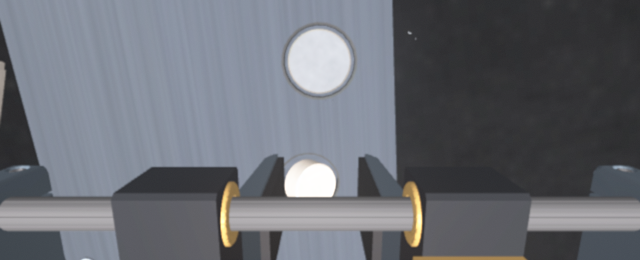

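The narrow disc, at (311,182) in the crop, has tipped into its recess and leans on the near rim. I'll push it a few mm more.

drive_tool:
  motion:
    - [[0, 0.001, 0], [0, 0, 0]]
    - [[0, 0.002, 0], [0, 0, 0]]
    - [[0, 0.003, 0], [0, 0, 0]]
    - [[0, 0.004, 0], [0, 0, 0]]
    - [[0, 0.004, 0], [0, 0, 0]]

```text
time: 12.35
tcp_pos: [598.5, -116.6, 100.9]
ee_rot: [-3.139, -0.0, 1.365]
wrist_force: [-6.3, 1.5, 1.5]
gripper_width: 36.7
grip_force: 3.0
```

```bash
python3 - <<'E'
from meas import *
s=sense();print(s['tcp_pos'],s['gripper_width'],s['wrist_force'],s['grip_force'])
c=capture("wrist");cv2.imwrite("pics/w6.png",cv2.resize(c["img"][220:320,230:410],None,fx=4,fy=4))
E
```

```text
[ 598.51373693 -116.58569029  100.89941481] 36.68690569066463 [-6.27585976  1.50893707  1.50449099] 2.9832907766103745
```

View pics/w6.png

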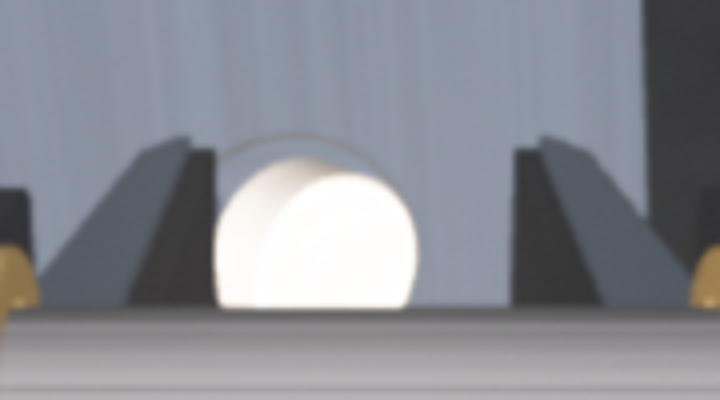

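The disc looks wedged between the finger and the far wall, clear of the near rim. Backing off should let it drop.

drive_tool:
  motion:
    - [[0, -0.002, 0], [0, 0, 0]]
    - [[0, -0.004, 0], [0, 0, 0]]
    - [[0, -0.006, 0], [0, 0, 0]]
    - [[0, -0.007, 0], [0, 0, 0]]
    - [[0, -0.007, 0], [0, 0, 0]]

```text
time: 12.9
tcp_pos: [592.6, -115.4, 101.3]
ee_rot: [3.141, -0.0, 1.365]
wrist_force: [-0.0, -0.1, 0.7]
gripper_width: 36.4
grip_force: 0.0
```

```bash
python3 - <<'E'
from meas import *
s=sense();print(s['tcp_pos'],s['gripper_width'],s['wrist_force'],s['grip_force'])
c=capture("wrist");cv2.imwrite("pics/w7.png",cv2.resize(c["img"][220:320,230:410],None,fx=4,fy=4))
E
```

```text
[ 592.6214463  -115.42155257  101.31355018] 36.388347721435046 [-0.01542227 -0.14296985  0.70221984] 0.0
```

View pics/w7.png

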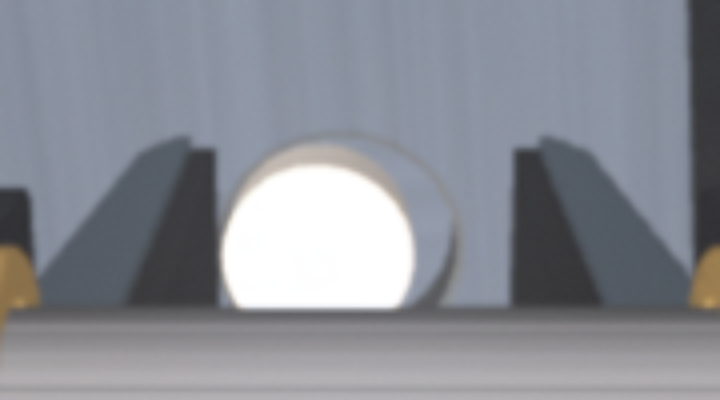

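The disc now appears upright inside the recess. I'll raise the tool and verify.

drive_tool:
  motion:
    - [[0, 0.001, -0.01], [0, 0, 0]]
    - [[0, 0.001, -0.04], [0, 0, 0]]
    - [[-0.03, 0, -0.08], [0, 0, 0]]
    - [[-0.06, 0, -0.12], [0, 0, 0]]
    - [[-0.08, 0, -0.15], [0, 0, 0]]

```text
time: 13.45
tcp_pos: [576.3, -195.4, 254.7]
ee_rot: [3.139, 0.001, 1.365]
wrist_force: [1.7, 0.2, 0.0]
gripper_width: 36.6
grip_force: 0.0
```

drive_tool:
  motion:
    - [[0, 0, 0], [0, 0, 0]]
    - [[0, 0, 0], [0, 0, 0]]
    - [[0, 0, 0], [0, 0, 0]]
    - [[0, 0, 0], [0, 0, 0]]
    - [[0, 0, 0], [0, 0, 0]]

```text
time: 13.95
tcp_pos: [576.1, -193.0, 250.4]
ee_rot: [-3.14, -0.0, 1.366]
wrist_force: [0.6, 0.3, -0.3]
gripper_width: 36.5
grip_force: 0.0
```

```bash
python3 - <<'E'
from meas import *
s=sense();print(s['tcp_pos'],s['wrist_force'])
c=capture("wrist");cv2.imwrite("pics/w8.png",cv2.resize(c["img"][0:260,200:500],None,fx=2.2,fy=2.2))
for e in blobs(c,180):
    p=on(c,e[0],21)
    if abs(p[0]-560)<90 and -150<p[1]<30:print(np.round(e[0],1),np.round(e[1],1),p)
E
```

```text
[ 576.13706653 -193.0363647   250.36059829] [ 0.57805099  0.25351289 -0.28871732]
[315.  134.8] [30.8 31.8] [ 587.0017114  -113.93762346   21.        ]
[324.5  57.9] [38.  40.2] [607.28586587 -56.01996576  21.        ]
```

View pics/w8.png

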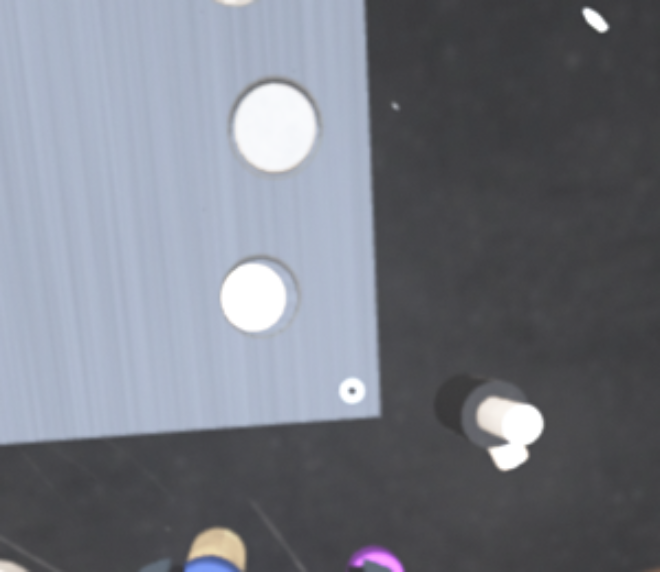

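The loaded disc at (275,127) is flush. The narrow disc at (253,297) is level in its recess, against the near wall. Its apparent diameter, 31 px against 39 px for the 30 mm loaded disc, matches a top near 22 mm. The offset is at most 3 mm by geometry.

```bash
python3 -c "
from workcell import close_job
print(close_job())"
```

```text
the job is handed in; nothing more can be done
None
```

I pushed both discs into their recesses and handed the job in after about 14 s of robot time; the pictures show both lying flat, with the narrow one about 3 mm off centre (limit 4 mm), and no verdict came back.

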